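# Empty the tooth tumbler and put the toothbrush back in it

## Robot

A 6-joint arm with a two-finger parallel gripper is mounted at the origin on the work surface. World frame = base frame: x ahead of the robot, y to its left, z up, the work surface at z = 0. Lengths are in m, angles in rad, forces in N, time in s.
With the tool pointing down it reaches from about 0.3 to 0.775 m from the base axis. Payload 14.6 kg.
Tool frame: the origin (TCP) lies midway between the tips of the shut fingers; the grasp point (between the pads) lies 19 mm behind it; z points along the fingers, y is the line along which they close (so a half turn about z gives the same grasp; the last joint's range is limited). The gripper opens to 94 mm and grips with 3 to 60 N. Pads are 16 mm wide; open, the fingers measure 119 mm over their backs; the gripper's body (75 mm by 177 mm) begins 78 mm behind the grasp point.
Start: joints at [-1.217, 0.3, 1.521, -0, 1.321, -0.067], TCP at [0.225, -0.502, 0.205] pointing down, gripper open.
Joint ranges: [-3.03, 3.03], [-0.79, 2.21], [0.23, 2.52], [-1.04, 4.18], [0, 3.07], [-2.55, 2.55]. Speed limits (rad/s): [2.22, 2.22, 2.57, 3.14, 3.14, 3.14].

## Interface

Orientations are given as [roll, pitch, yaw] about the fixed x, y, z axes, in that order (R = Rz(yaw) Ry(pitch) Rx(roll)).
In Python, from rig import sensors, vision, job gives the robot as it stands.
- The arm moves only by the shell command python3 -m inch 'ROWS' [FORCE]. ROWS is JSON, a list of rows, each an object with "grip": the opening in per cent of the stroke, from 0 (shut) to 100 (fully open); "slide": the shift along the tool's x, y, z in cm, a list of three; "roll": the turn about the tool's z in degrees. In form: [{"grip": grip, "slide": [dx, dy, dz], "roll": roll}, ...]. A call has 1 to 20 rows; each row is the pose to reach, as a shift and turn from the pose commanded when the call began, along the tool's axes at that moment; what a row does not reach only later rows make up. A row lasts 1/12 s, in which the tool goes at most 41.7 mm and 7.16 degrees, less where a joint would pass 70% of its speed; a pose out of reach is approached as far as the arm can. A call with a gripper value outside its range is refused whole. The fingers move at their own pace and stop on an object; FORCE is the grip in N (left out, the last holds). Time passes only in rows, so rows that repeat a pose let the fingers close. It gives the time, the measured TCP pose, the force, the opening and the grip force at its end, in the units of the state.
- sensors.observe(): the state, without advancing time (a new reading comes with each control period).
- vision.snapshot(name): name is "side" or "top"; returns the picture (420x560x3 uint8, red, green, blue); there is no depth.
- vision.get_calibration(name): a dict with "intrinsics" (3x3 intrinsics, pixels), "world_from_camera" (4x4, takes a point from camera to world coordinates). Camera axes: x right, y down, z forward; pixel columns grow to the right and rows downward; lengths in m; the calibration is good to about 2 mm. A picture is of the moment at which its call begins. get_calibration takes no time and is no camera call.
- job.sign_off(): hands the job in; it is judged then, once.
The state is a dict: "time": time; "joint_positions": joint angles; "joint_vel": joint speeds; "effort": joint torques, N m; "ee_pos": TCP position; "orientation": TCP orientation; "ft_force": force on the tool from outside, world axes, zero at the start; "moment": the same for the moment, N m; "gripper_width": opening from 0.0 (shut) to 1.0 (fully open); "finger_force": force on a finger pad.
Only numpy, scipy, OpenCV 4.12 (cv2) and the standard library are available. Lean on these libraries where they do the work, as an engineer would, in place of code of your own. Each camera call takes 0.05 s, during which the arm holds its last target. There are 200 camera calls.

## Task

Someone has stored the little guest soaps in the blue tooth tumbler. Tip all four soaps out of the tumbler into the white bowl, then stand the empty tumbler upright on the cork coaster with its whole base on the cork, and after that take the toothbrush out of its metal stand and put it handle-down, head up, into the tumbler. Leave the bowl, the dispenser, the jar and the flacon where they are.

Things in the scene. Friction and masses are not known exactly. Their poses are not given: they have to be found in the camera images.
- tumbler: Blue ceramic tooth tumbler, open at the top, 85 mm tall, outer diameter 63 mm at the base widening to 67 mm at the rim, wall 4 mm, floor 5 mm thick, 150 g. No handle. Starts upright on the counter with the four soaps inside. Origin: centre of its underside; z points out of the mouth.
- soap0: Guest soap, a rounded block 20 x 20 x 16 mm, pink, 15 g. Slippery. Starts in the tumbler. Origin: centre of its underside.
- soap1: Guest soap, a rounded block 20 x 20 x 16 mm, yellow, 15 g. Slippery. Starts in the tumbler. Origin: centre of its underside.
- soap2: Guest soap, a rounded block 20 x 20 x 16 mm, pink, 15 g. Slippery. Starts in the tumbler. Origin: centre of its underside.
- soap3: Guest soap, a rounded block 20 x 20 x 16 mm, yellow, 15 g. Slippery. Starts in the tumbler. Origin: centre of its underside.
- bowl: White ceramic bowl, round, 170 mm across the rim, 50 mm high, loose, 600 g. Stands to the left or the right of the tumbler, on the other side from the toothbrush stand. Origin: centre of its underside.
- coaster: Round cork coaster, 104 mm across, 4 mm thick, fixed flat on the counter, farther from the robot than the tumbler. Origin: centre of its underside (its top is 4 mm higher).
- stand: Toothbrush stand: aluminium block 70 x 70 x 50 mm fixed on the counter, with one round upright hole in the middle of its top, 15.5 mm wide and 40 mm deep. Origin: centre of its underside.
- toothbrush: Toothbrush, 170 mm long, 25 g: round red handle 12 mm in diameter over the lowest 128 mm, then a thin white neck and a head about 14 x 12 mm with blue bristles at the top. Starts upright in the stand's hole, foot 10 mm above the counter. Origin: centre of the handle's foot; z points along the handle to the head.
- dispenser: Bystander: white soap dispenser with a steel pump, 64 mm across, 170 mm tall, its spout reaching 54 mm to one side. Origin: centre of its underside.
- jar: Bystander: cream jar with a mint lid, 74 mm across, 41 mm tall. Origin: centre of its underside.
- flacon: Bystander: amber glass flacon 35 x 50 x 60 mm with a black cap up to 85 mm. Origin: centre of its underside.

How it is judged:
On the way, in this order (a step that is already met when the one before it is completed fails the run):
1. the tumbler is tipped over (by more than 1.2 rad) and all four soaps lie in the bowl (angle between tumbler's own z axis and vertical above 1.2 rad and horizontal distance between each of soap0, soap1, soap2, soap3 and bowl below 0.085 m and z of each of soap0, soap1, soap2, soap3 in the frame of bowl below 0.055 m), for 0.1 s.
2. the tumbler stands upright on the coaster, let go, the soaps still in the bowl and the toothbrush not yet in the tumbler (horizontal distance between tumbler and coaster below 0.02 m and angle between tumbler's own z axis and vertical below 0.08 rad and z of tumbler in the frame of coaster below 0.008 m and horizontal distance between each of soap0, soap1, soap2, soap3 and bowl below 0.085 m and z of each of soap0, soap1, soap2, soap3 in the frame of bowl below 0.055 m and contact force between tumbler and the fingers below 0.1 N and not (horizontal distance between toothbrush and tumbler below 0.03 m and z of toothbrush in the frame of tumbler below 0.025 m and angle between toothbrush's own z axis and vertical below 0.65 rad)), for 0.2 s.
At the end, for the whole second after the job is handed in: All soaps within 85 mm of the bowl's centre and below 55 mm; tumbler upright (0.08 rad) on the coaster, centre within 20 mm; toothbrush in the tumbler head up, foot within 30 mm of its axis and 25 mm of its underside, leaning at most 0.65 rad; both at rest (horizontal distance between each of soap0, soap1, soap2, soap3 and bowl below 0.085 m and z of each of soap0, soap1, soap2, soap3 in the frame of bowl below 0.055 m and horizontal distance between tumbler and coaster below 0.02 m and angle between tumbler's own z axis and vertical below 0.08 rad and z of tumbler in the frame of coaster below 0.008 m and horizontal distance between toothbrush and tumbler below 0.03 m and z of toothbrush in the frame of tumbler below 0.025 m and angle between toothbrush's own z axis and vertical below 0.65 rad and linear speed of each of tumbler, toothbrush below 0.03 m/s); the robot touches nothing.
It fails at once if the soap dispenser is moved more than 30 mm or tipped over (distance of dispenser from where it was at the start of the episode above 0.03 m or angle between dispenser's own z axis and vertical above 0.5 rad).
It fails at once if the cream jar is moved more than 30 mm or tipped over (distance of jar from where it was at the start of the episode above 0.03 m or angle between jar's own z axis and vertical above 0.5 rad).
It fails at once if the flacon is moved more than 30 mm or tipped over (distance of flacon from where it was at the start of the episode above 0.03 m or angle between flacon's own z axis and vertical above 0.5 rad).
It fails at once if the bowl is moved more than 40 mm or tipped (distance of bowl from where it was at the start of the episode above 0.04 m or angle between bowl's own z axis and vertical above 0.5 rad).
It also fails if it takes over 72 s, if anything falls off the work surface, if the arm or the gripper's body presses on something with over 40 N, if the wrist force passes 120 N, or if a joint passes its speed limit or range.

## Working session

There is one attempt and no reset: what is moved stays moved. The work goes in short steps, Python scripts to look and compute and a shell command to move; the robot and the scene stay as the last step left them, time stands still between calls to the robot, and variables do not carry over. Pictures are saved under pics/ and viewed, at most 13 in all, crops included, and the job is handed in when it is done.

```bash
ls; mkdir -p pics
python3 - <<'E'
from rig import sensors, vision
import cv2
s=sensors.observe(); print(s)
for n in("top","side"):
    cv2.imwrite(f"pics/{n}0.png",vision.snapshot(n)[:,:,::-1]); c=vision.get_calibration(n); print(n,c)
E
```

```text
pics
{'time': 0.0, 'joint_positions': array([-1.21658127e+00,  3.00450727e-01,  1.52155518e+00,  4.92779155e-07,
        1.32069698e+00, -6.65738676e-02]), 'joint_vel': array([ 0.00115959, -0.00101967, -0.00041475, -0.00072447, -0.00086081,
        0.00017995]), 'effort': array([-6.06427311e-04, -5.31804621e+01, -3.52736878e+01,  7.07556750e-02,
        2.44296261e-02, -1.23195082e-04]), 'ee_pos': array([ 0.22458764, -0.50178105,  0.20490846]), 'orientation': array([-3.14048491e+00, -7.43340290e-05,  4.20788763e-01]), 'ft_force': array([ 0.08291629,  1.24891041, -0.2301669 ]), 'moment': array([ 0.00919727, -0.00221799,  0.02703533]), 'finger_force': 0.0, 'gripper_width': 1.0008241259946982}
top {'intrinsics': array([[397.51598008,   0.        , 284.1172852 ],
       [  0.        , 397.51598008, 209.32277808],
       [  0.        ,   0.        ,   1.        ]]), 'world_from_camera': array([[-0.02248681, -0.98218458,  0.18656847,  0.43009051],
       [-0.99968053,  0.02424448,  0.00714448, -0.01498887],
       [-0.01154046, -0.18634821, -0.98241598,  0.95778327],
       [ 0.        ,  0.        ,  0.        ,  1.        ]])}
side {'intrinsics': array([[419.65549442,   0.        , 277.99277113],
       [  0.        , 419.65549442, 208.25251206],
       [  0.        ,   0.        ,   1.        ]]), 'world_from_camera': array([[ 0.92604235, -0.29674492,  0.23321238,  0.38956209],
       [-0.37720655, -0.70692705,  0.59830541, -0.53589062],
       [-0.01267995, -0.64202539, -0.76657851,  0.7339648 ],
       [ 0.        ,  0.        ,  0.        ,  1.        ]])}
```

View pics/top0.png

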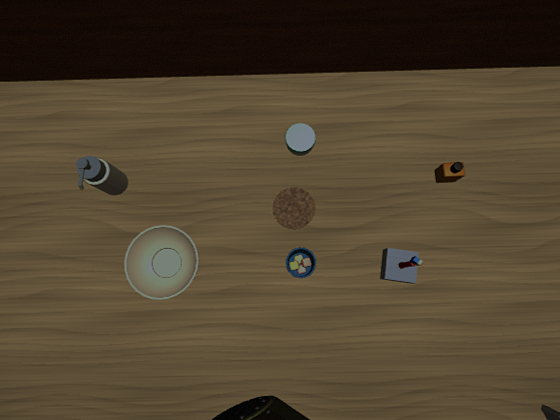

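View pics/side0.png

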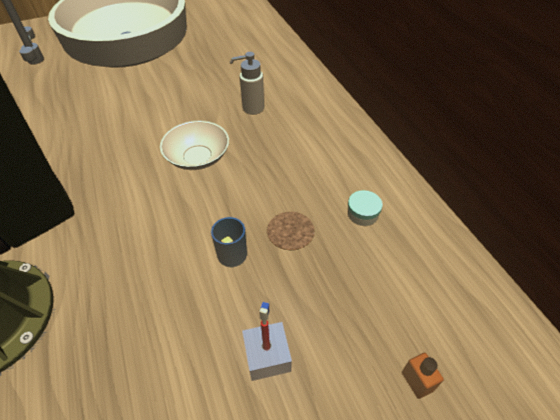

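The top view shows the tumbler rim at (301,263), the bowl rim at (161,262) and the coaster at (294,208). The stand top is near (402,265), the brush head at about (416,261) and the jar at (300,137). The dispenser is upper left and the flacon upper right. The side view agrees: tumbler mouth (229,232), coaster (291,230), bowl (195,145).

The moves can't tilt the tool. My plan is to grip the tumbler lightly at its rim, lever its side against the bowl's rim so it pivots between the pads, and let it swing back afterwards.

```bash
cat > h.py <<'E'
import numpy as np
from rig import sensors, vision
def w(n,u,v,z):
    c=vision.get_calibration(n);T=c["world_from_camera"]
    d=T[:3,:3]@np.linalg.solve(c["intrinsics"],[u,v,1]);o=T[:3,3]
    return (o+d*(z-o[2])/d[2])[:2].round(4)
def px(n,p):
    c=vision.get_calibration(n);q=c["intrinsics"]@(np.linalg.inv(c["world_from_camera"])@[*p,1])[:3];return (q[:2]/q[2]).round(1)
def delta(x,y,z,yawdeg):
    s=sensors.observe();yaw=s["orientation"][2];p=s["ee_pos"]
    d=np.array([x,y,z])-p
    # tool x=(c,s,0), y=(s,-c,0), z=-world z
    c,q=np.cos(yaw),np.sin(yaw)
    print("t",round(s["time"],2),"slide cm",np.round([100*(c*d[0]+q*d[1]),100*(q*d[0]-c*d[1]),-100*d[2]],2),"roll(+=yaw-)",round(-(yawdeg-np.degrees(yaw)),1))
E
python3 - <<'E'
from h import *
import cv2
for k,u,v,z in [("tumbler",301,263,.085),("bowl rim",161,262,.05),("coaster",294,208,.004),("stand",402.5,265,.05),("jar",300,137,.041),("bhead",416,260,.175),("disp",92,165,.12),("flac",457,167,.085)]: print(k,w("top",u,v,z))
for k,u,v,z in [("tumbler",229.5,231,.085),("bowl rim",195,145,.05),("coaster",291,230,.004),("stand",267,342,.05),("bhead",265,308,.175)]: print("side",k,w("side",u,v,z))
delta(.39,-.05,.2,90)
t=cv2.imread("pics/top0.png")
a=cv2.resize(t[235:310,110:210],None,fx=6,fy=6,interpolation=2)
b=cv2.resize(t[180:290,270:430],None,fx=5,fy=5,interpolation=2)[:450]
b=cv2.resize(t[180:290,270:430],(800,550),interpolation=2)
cv2.imwrite("pics/c1.png",b);cv2.imwrite("pics/c2.png",a)
E
```

```text
tumbler [ 0.476  -0.0427]
bowl rim [0.4874 0.2745]
coaster [ 0.6139 -0.0323]
stand [ 0.468  -0.2726]
jar [ 0.7821 -0.0509]
bhead [ 0.4719 -0.2641]
disp [0.6991 0.4123]
flac [ 0.6839 -0.403 ]
side tumbler [ 0.4789 -0.0462]
side bowl rim [0.4867 0.263 ]
side coaster [ 0.6144 -0.0342]
side stand [ 0.4701 -0.2662]
side bhead [ 0.4711 -0.267 ]
t 0.1 slide cm [ 33.55 -34.48   0.49] roll(+=yaw-) -65.9
```

View pics/c1.png

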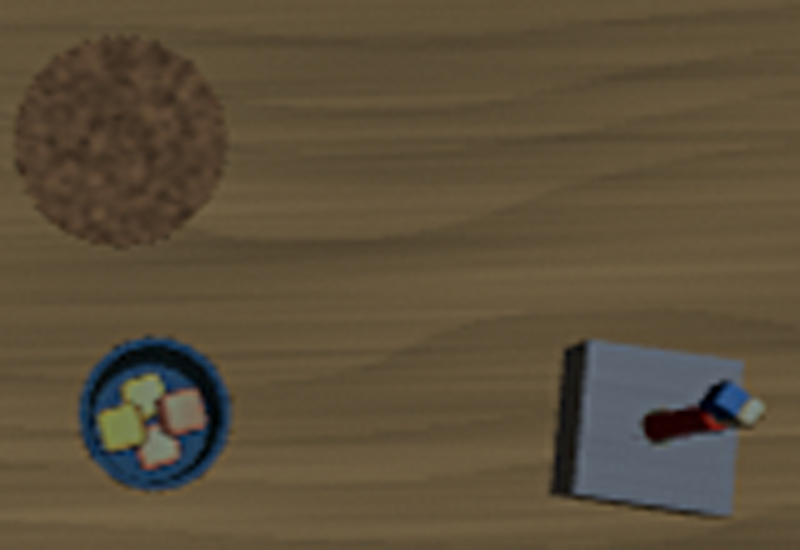

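The crop puts the tumbler rim centre at (301,262.6) in full-image pixels, the coaster at (294,208), and the stand hole with the handle at about (401,265.6). The two cameras agree to within about 5 mm, or 1 cm for the bowl. I'm moving above the tumbler.

```bash
python3 -m inch '[{"grip":100,"slide":[20,-15,0],"roll":-30},{"grip":100,"slide":[20,-15,0],"roll":-30},{"grip":100,"slide":[20,-15,0],"roll":-30},{"grip":100,"slide":[20,-15,0],"roll":-30},{"grip":100,"slide":[20,-15,0],"roll":-30},{"grip":100,"slide":[41.7,-31.5,0],"roll":-66},{"grip":100,"slide":[41.7,-31.5,0],"roll":-66},{"grip":100,"slide":[41.7,-31.5,0],"roll":-66},{"grip":100,"slide":[41.7,-31.5,0],"roll":-66},{"grip":100,"slide":[41.7,-31.5,0],"roll":-66},{"grip":100,"slide":[41.7,-31.5,0],"roll":-66},{"grip":100,"slide":[41.7,-31.5,0],"roll":-66},{"grip":100,"slide":[41.7,-31.5,5],"roll":-66},{"grip":100,"slide":[41.7,-31.5,9],"roll":-66},{"grip":100,"slide":[41.7,-31.5,9],"roll":-66},{"grip":100,"slide":[41.7,-31.5,9],"roll":-66}]' 20
python3 - <<'E'
from h import *
import cv2
delta(.477,-.044,.075,90)
t=vision.snapshot("side")[:,:,::-1]
cv2.imwrite("pics/s1.png",cv2.resize(t[130:290,150:360],(788,600),interpolation=2))
E
```

```text
time: 1.43
ee_pos: [0.4751, -0.0438, 0.1131]
orientation: [-3.136, -0.001, 1.573]
ft_force: [0.5, -1.2, 0.1]
gripper_width: 0.999
finger_force: 0.0
t 1.43 slide cm [-0.02  0.19  3.81] roll(+=yaw-) 0.1
```

View pics/s1.png

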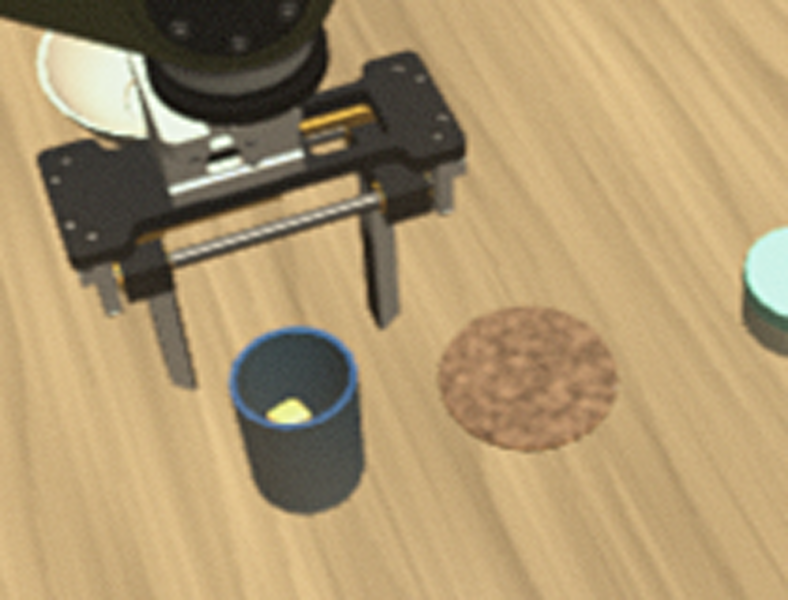

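The fingers straddle the rim: rim centre at crop (294,378), fingertips near (182,388) and (385,325). I'll lower so the tips overlap the rim by 12 mm, close lightly and lift.

```bash
python3 -m inch '[{"grip":100,"slide":[0,0.2,2],"roll":0},{"grip":100,"slide":[0,0.2,4],"roll":0},{"grip":100,"slide":[0,0.2,4],"roll":0},{"grip":50,"slide":[0,0.2,4],"roll":0},{"grip":50,"slide":[0,0.2,4],"roll":0},{"grip":50,"slide":[0,0.2,4],"roll":0},{"grip":50,"slide":[0,0.2,4],"roll":0},{"grip":50,"slide":[0,0.2,4],"roll":0},{"grip":50,"slide":[0,0.2,4],"roll":0},{"grip":50,"slide":[0,0.2,4],"roll":0}]' 10
python3 -m inch '[{"grip":50,"slide":[0,0,-1],"roll":0},{"grip":50,"slide":[0,0,-2],"roll":0},{"grip":50,"slide":[0,0,-3],"roll":0},{"grip":50,"slide":[0,0,-4],"roll":0},{"grip":50,"slide":[0,0,-4],"roll":0}]' 10
python3 - <<'E'
from h import *
import cv2
t=vision.snapshot("side")[:,:,::-1]
cv2.imwrite("pics/s2.png",cv2.resize(t[100:260,110:320],(788,600),interpolation=2))
E
```

```text
time: 2.32
ee_pos: [0.4789, -0.0442, 0.0764]
orientation: [3.141, 0.0, 1.573]
ft_force: [-2.9, 0.2, 8.5]
gripper_width: 0.717
finger_force: 10.0
time: 2.73
ee_pos: [0.4796, -0.0443, 0.1179]
orientation: [3.138, 0.001, 1.573]
ft_force: [0.7, -0.4, -1.3]
gripper_width: 0.718
finger_force: 10.0
```

View pics/s2.png

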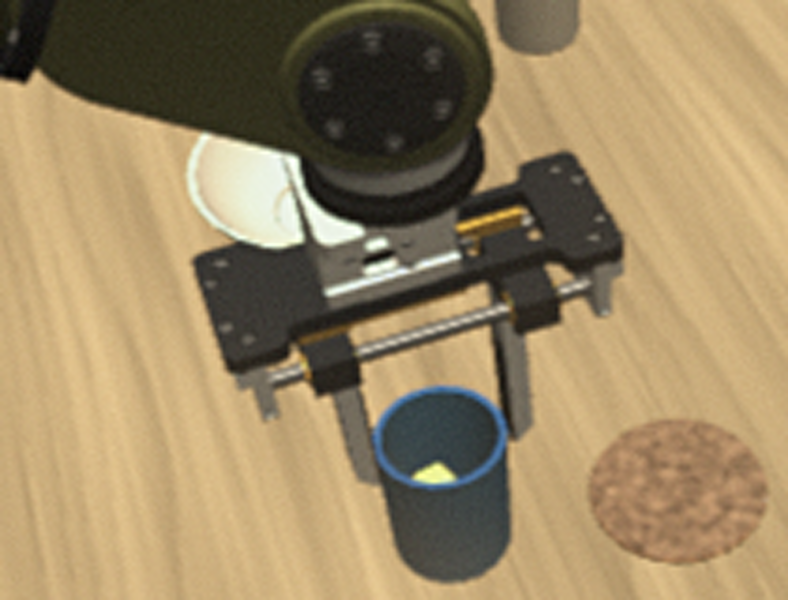

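The tumbler is lifted and held at the rim, with the rim centre at crop (440,438). I'll check the grasp offset and where the tumbler is held, then compute the approach to the bowl's near rim.

Run:
```python
from h import *
for z in (.12,.126,.132): print(w("side",227.3,216.8,z))
print(sensors.observe()["ee_pos"])
# bowl rim extremes: detect bright bowl in top0
import cv2
for n,f in(("top","pics/top0.png"),("side","pics/side0.png")):
    t=cv2.imread(f).astype(int); sat=t.max(2)-t.min(2)
    m=((t.min(2)>95)).astype(np.uint8)
    if n=="top": m[:, :110]=0;m[:,220:]=0;m[:215]=0;m[310:]=0
    else: m[:,:150]=0;m[:,240:]=0;m[:118]=0;m[175:]=0
    c=max(cv2.findContours(m,0,1)[0],key=cv2.contourArea); h=cv2.convexHull(c)
    P=np.array([w(n,u,v,.05) for u,v in h[:,0]])
    A=np.c_[2*P,np.ones(len(P))];s=np.linalg.lstsq(A,(P**2).sum(1),rcond=None)[0]
    print(n,cv2.boundingRect(c),s[:2],"r",np.sqrt(s[2]+s[0]**2+s[1]**2))
```

```text
[ 0.4805 -0.0392]
[ 0.4797 -0.0441]
[ 0.4788 -0.0489]
[ 0.4791933  -0.04423074  0.11672603]
top (124, 225, 74, 75) [0.48892036 0.27497395] r 0.08388163579625443
side (150, 118, 90, 57) [0.48257216 0.27182836] r 0.14820952223967912
```

```bash
python3 -m inch '[{"grip":50,"slide":[1,0.1,0.1],"roll":0},{"grip":50,"slide":[3,0.3,0.3],"roll":0},{"grip":50,"slide":[5,0.5,0.6],"roll":0},{"grip":50,"slide":[7,0.9,0.9],"roll":0},{"grip":50,"slide":[9,0.9,1.2],"roll":0},{"grip":50,"slide":[11,0.9,1.2],"roll":0},{"grip":50,"slide":[13,0.9,1.2],"roll":0},{"grip":50,"slide":[15,0.9,1.2],"roll":0},{"grip":50,"slide":[17,0.9,1.2],"roll":0},{"grip":50,"slide":[18.5,0.9,1.2],"roll":0},{"grip":50,"slide":[19.4,0.9,1.2],"roll":0},{"grip":50,"slide":[19.4,0.9,1.2],"roll":0},{"grip":50,"slide":[19.4,0.9,1.2],"roll":0}]' 6
python3 -m inch '[{"grip":50,"slide":[0.5,0,0],"roll":0},{"grip":50,"slide":[1.1,0,-0.2],"roll":0},{"grip":50,"slide":[1.7,0,-0.4],"roll":0},{"grip":50,"slide":[2.3,0,-0.6],"roll":0},{"grip":50,"slide":[2.9,0,-0.8],"roll":0},{"grip":50,"slide":[3.5,0,-0.8],"roll":0},{"grip":50,"slide":[4.1,0,-0.8],"roll":0},{"grip":50,"slide":[4.7,0,-0.7],"roll":0},{"grip":50,"slide":[5.1,0,-0.7],"roll":0},{"grip":50,"slide":[5.1,0,-0.7],"roll":0}]' 6
python3 - <<'E'
from h import *
import cv2
delta(.488,.2235,.1036,90)
a=vision.snapshot("side")[40:240,100:310,::-1];b=vision.snapshot("top")[200:330,110:270,::-1]
cv2.imwrite("pics/s3.png",np.hstack([cv2.resize(a,(400,380)),cv2.resize(b,(400,380))]))
E
```

```text
time: 3.87
ee_pos: [0.4869, 0.15, 0.103]
orientation: [-3.141, 0.0, 1.574]
ft_force: [-1.0, 0.0, -2.2]
gripper_width: 0.717
finger_force: 6.0
time: 4.7
ee_pos: [0.487, 0.2016, 0.1102]
orientation: [-3.141, 0.0, 1.573]
ft_force: [0.5, -1.4, -1.3]
gripper_width: 0.713
finger_force: 6.0
t 4.7 slide cm [2.19 0.11 0.66] roll(+=yaw-) 0.2
```

View pics/s3.png

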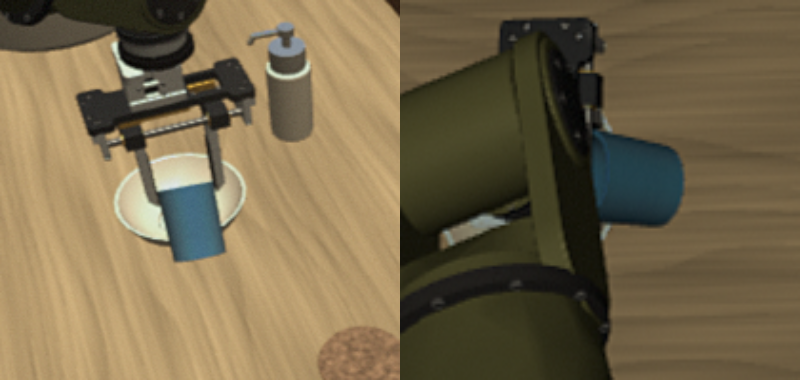

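The pivot works. The tumbler is tilted about 45°, mouth toward the bowl, with its side resting on the bowl rim. I'm continuing along the arc to about 115°.

```bash
python3 -m inch '[{"grip":50,"slide":[1.1,0,0.2],"roll":0},{"grip":50,"slide":[2.2,0,0.65],"roll":0},{"grip":50,"slide":[3.15,0,1.35],"roll":0},{"grip":50,"slide":[4,0,2.2],"roll":0},{"grip":50,"slide":[4.4,0,2.7],"roll":0},{"grip":50,"slide":[4.65,0,3.2],"roll":0},{"grip":50,"slide":[4.9,0,3.7],"roll":0},{"grip":50,"slide":[5.1,0,4.3],"roll":0},{"grip":50,"slide":[5.3,0,4.9],"roll":0},{"grip":50,"slide":[5.4,0,5.5],"roll":0},{"grip":50,"slide":[5.5,0,6],"roll":0},{"grip":50,"slide":[5.5,0,6],"roll":0},{"grip":50,"slide":[5.5,0,6],"roll":0},{"grip":50,"slide":[5.5,0,6],"roll":0},{"grip":50,"slide":[5.5,0,6],"roll":0},{"grip":50,"slide":[5.5,0,6],"roll":0}]' 6
python3 - <<'E'
from h import *
import cv2
a=vision.snapshot("side")[80:200,120:270,::-1];b=vision.snapshot("top")[200:330,110:270,::-1]
cv2.imwrite("pics/s4.png",np.hstack([cv2.resize(a,(500,400),interpolation=2),cv2.resize(b,(300,400))]))
E
```

```text
time: 6.13
ee_pos: [0.4872, 0.2559, 0.0508]
orientation: [3.141, -0.0, 1.573]
ft_force: [0.3, 2.5, 0.2]
gripper_width: 0.711
finger_force: 6.1
```

View pics/s4.png

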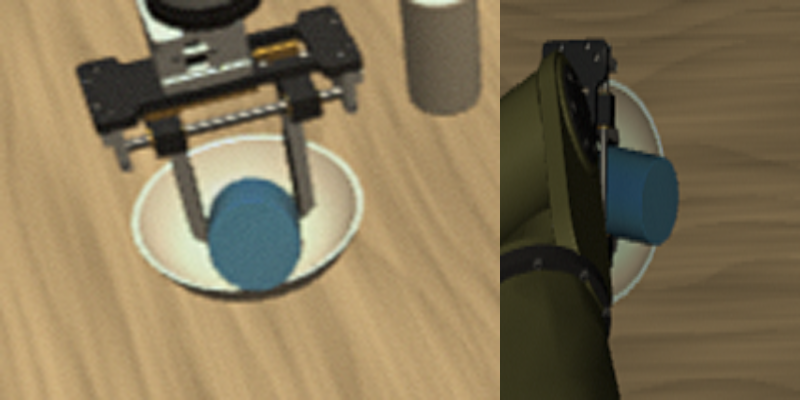

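The tumbler is tipped past horizontal with its base up at (255,225) in the crop and its mouth down in the bowl. I'll shake it gently and a little deeper, then lift straight up and look.

```bash
python3 -m inch '[{"grip":50,"slide":[0.1,0,0.5],"roll":0},{"grip":50,"slide":[-0.4,0,0.5],"roll":0},{"grip":50,"slide":[0.2,0,0.5],"roll":0},{"grip":50,"slide":[-0.4,0,0.5],"roll":0},{"grip":50,"slide":[0.2,0,0.5],"roll":0},{"grip":50,"slide":[0.1,0,0.5],"roll":0},{"grip":50,"slide":[0.1,0,0.5],"roll":0},{"grip":50,"slide":[0.1,0,0.5],"roll":0}]' 6
python3 -m inch '[{"grip":50,"slide":[0.3,0,-2],"roll":0},{"grip":50,"slide":[0.6,0,-5],"roll":0},{"grip":50,"slide":[0.6,0,-8],"roll":0},{"grip":50,"slide":[0.6,0,-11],"roll":0},{"grip":50,"slide":[0.6,0,-14],"roll":0},{"grip":50,"slide":[0.6,0,-14],"roll":0},{"grip":50,"slide":[0.6,0,-14],"roll":0},{"grip":50,"slide":[0.6,0,-14],"roll":0},{"grip":50,"slide":[0.6,0,-14],"roll":0}]' 6
python3 - <<'E'
from h import *
import cv2
a=vision.snapshot("side")[30:200,110:290,::-1];b=vision.snapshot("top")[200:330,110:270,::-1]
cv2.imwrite("pics/s5.png",np.hstack([cv2.resize(a,(500,470),interpolation=2),cv2.resize(b,(300,470))]))
E
```

```text
time: 6.9
ee_pos: [0.487, 0.2572, 0.0454]
orientation: [-3.142, -0.0, 1.573]
ft_force: [-1.2, 1.5, 0.1]
gripper_width: 0.709
finger_force: 6.0
time: 7.65
ee_pos: [0.4865, 0.2625, 0.1839]
orientation: [-3.139, 0.001, 1.573]
ft_force: [-1.0, -0.6, -1.3]
gripper_width: 0.693
finger_force: 6.0
```

View pics/s5.png

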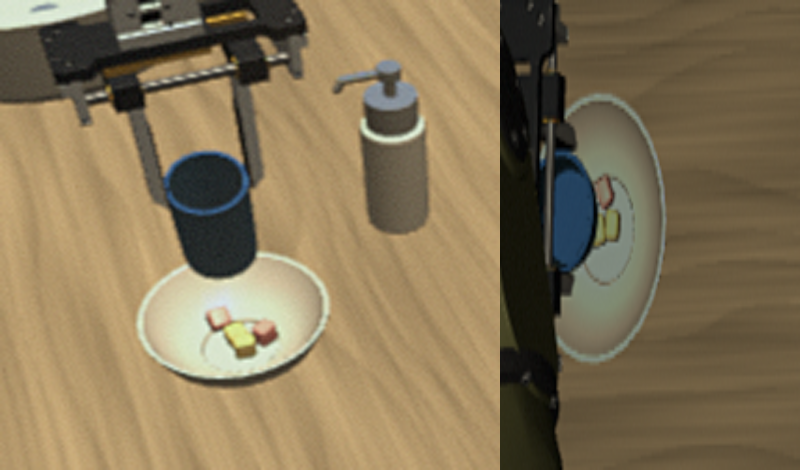

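The soaps are in the bowl: pink at (218,318) and (264,330), and two yellow side by side at (240,338), which the top view confirms. The tumbler has swung back nearly upright, with its rim at (207,182). I'll check its offset in the grip and its tilt.

Run:
```python
from h import *
import cv2
u,v=207/2.778+110,182/2.765+30
p=sensors.observe()["ee_pos"];print(p)
for z in (.184,.190,.196): print(z,w("side",u,v,z))
im=vision.snapshot("side").astype(int)
m=((im[:,:,2]-im[:,:,0])>12).astype(np.uint8); m[:,:150]=0;m[:,225:]=0;m[:70]=0;m[150:]=0
m=cv2.morphologyEx(m,cv2.MORPH_CLOSE,np.ones((7,7)))
c=max(cv2.findContours(m,0,1)[0],key=cv2.contourArea);m[:]=0;cv2.drawContours(m,[cv2.convexHull(c)],-1,1,-1)
from scipy.optimize import minimize
def sil(q):
    x,y,z,a,b=q;R=cv2.Rodrigues(np.array([a,b,0.]))[0];t=np.linspace(0,6.28,40)
    P=[np.array([x,y,z])+R@np.array([r*np.cos(k),r*np.sin(k),h]) for r,h in((.0315,-.085),(.0335,0)) for k in t]
    h=cv2.convexHull(np.array([px("side",P_) for P_ in P],np.float32))
    k=np.zeros(m.shape,np.uint8);cv2.fillConvexPoly(k,(h*16).astype(int),1,shift=4);return (k!=m).sum()+1e4*abs(z-.192)
r=min((minimize(sil,[p[0],p[1],.192,a,0],method="Nelder-Mead",options=dict(initial_simplex=np.array([p[0],p[1],.192,a,0])+np.vstack([np.zeros(5),np.diag([.01,.01,.004,.2,.1])]))) for a in(-.3,0,.3)),key=lambda r:r.fun)
print(r.x,r.fun,m.sum())
```

```text
[0.48664536 0.26261951 0.18413503]
0.184 [0.4885 0.2743]
0.19 [0.4874 0.2654]
0.196 [0.4863 0.2566]Traceback (most recent call last):
  File "<stdin>", line 16, in <module>
  File "<stdin>", line 16, in <genexpr>
    res = _minimize_neldermead(fun, x0, args, callback, bounds=bounds,
                               **options)
    fxr = func(xr)
    fx = function(np.copy(x), *(wrapper_args + args))
  File "<stdin>", line 14, in sil
  File "h.py", line 8, in px
    c=vision.get_calibration(n);q=c["intrinsics"]@(np.linalg.inv(c["world_from_camera"])@[*p,1])[:3];return (q[:2]/q[2]).round(1)
ValueError: time passes only in moves, steps and waits
```

```bash
python3 -m inch '[{"grip":50,"slide":[-1,0.4,0],"roll":0},{"grip":50,"slide":[-3,1.3,0],"roll":0},{"grip":50,"slide":[-6,2.6,0],"roll":0},{"grip":50,"slide":[-9,3.9,0],"roll":0},{"grip":50,"slide":[-12,5.2,0],"roll":0},{"grip":50,"slide":[-15,6.5,0],"roll":0},{"grip":50,"slide":[-18,7.8,0],"roll":0},{"grip":50,"slide":[-21,9.1,1],"roll":0},{"grip":50,"slide":[-24,10.4,3],"roll":0},{"grip":50,"slide":[-27,11.7,5],"roll":0},{"grip":50,"slide":[-29,12.5,7],"roll":0},{"grip":50,"slide":[-29.7,12.7,8.5],"roll":0},{"grip":50,"slide":[-29.7,12.7,8.5],"roll":0},{"grip":50,"slide":[-29.7,12.7,8.5],"roll":0},{"grip":50,"slide":[-29.7,12.7,8.5],"roll":0}]' 10
python3 - <<'E'
from h import *
import cv2
a=vision.snapshot("side")[130:280,200:370,::-1]
cv2.imwrite("pics/s6.png",cv2.resize(a,(680,600),interpolation=2))
for q in ([.614,-.033,.1],[.614,-.033,.015],[.614,-.033,.004]): print((px("side",q)-[200,130])*4)
E
```

```text
time: 9.05
ee_pos: [0.6148, -0.0335, 0.1015]
orientation: [3.14, 0.0, 1.573]
ft_force: [-0.3, 0.7, -1.6]
gripper_width: 0.691
finger_force: 10.0
[364.4 282.8]
[362.4 386.4]
[362.4 398.8]
```

View pics/s6.png

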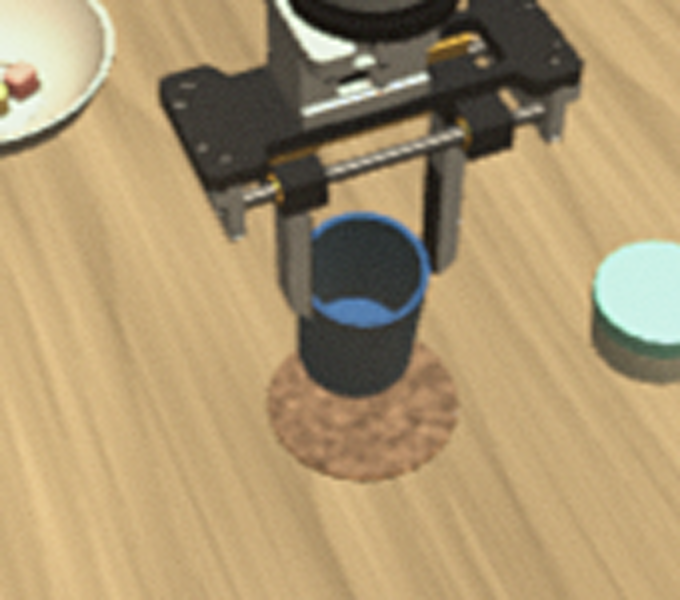

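The tumbler is empty and hangs over the coaster, rim at (367,270) and base at about (355,357), slightly tilted. I'll lower it so the base flattens on the cork, watching the force.

```bash
python3 -m inch '[{"grip":50,"slide":[0,0,0.5],"roll":0},{"grip":50,"slide":[0,0,1],"roll":0},{"grip":50,"slide":[0,0,1.4],"roll":0},{"grip":50,"slide":[0,0,1.7],"roll":0},{"grip":50,"slide":[0,0,2],"roll":0},{"grip":50,"slide":[0,0,2],"roll":0},{"grip":50,"slide":[0,0,2],"roll":0}]' 6
python3 - <<'E'
from h import *
print(w("side",200+367/4,130+270/4,.111),w("side",200+367/4,130+270/4,.105))
for z in(.02,.025,.03,.035): print(z,w("side",200+355/4,130+357/4,z))
E
```

```text
time: 9.68
ee_pos: [0.6153, -0.0336, 0.0812]
orientation: [3.139, -0.0, 1.573]
ft_force: [0.9, 0.8, 5.5]
gripper_width: 0.69
finger_force: 6.0
[ 0.6146 -0.0345] [ 0.6168 -0.0297]
0.02 [ 0.6166 -0.0165]
0.025 [ 0.615  -0.0202]
0.03 [ 0.6134 -0.0238]
0.035 [ 0.6118 -0.0274]
```

```bash
python3 -m inch '[{"grip":50,"slide":[0,0,0.2],"roll":0},{"grip":50,"slide":[0,0,0.2],"roll":0},{"grip":72,"slide":[0,0,0.1],"roll":0},{"grip":76,"slide":[0,0,0.1],"roll":0},{"grip":85,"slide":[0,0,0.1],"roll":0},{"grip":100,"slide":[0,0,0.1],"roll":0},{"grip":100,"slide":[0,0,0],"roll":0},{"grip":100,"slide":[0,0,0],"roll":0},{"grip":100,"slide":[0,0,-3],"roll":0},{"grip":100,"slide":[0,0,-6],"roll":0},{"grip":100,"slide":[0,0,-9],"roll":0},{"grip":100,"slide":[0,0,-12],"roll":0},{"grip":100,"slide":[0,0,-13],"roll":0},{"grip":100,"slide":[0,0,-13],"roll":0}]' 6
python3 - <<'E'
from h import *
import cv2
im=vision.snapshot("side")
cv2.imwrite("pics/s7.png",cv2.resize(im[100:390,150:350,::-1],(414,600),interpolation=2))
for q in ([.614,-.033,.089],[.614,-.033,.004]): print((px("side",q)-[150,100])*2.07)
delta(.468,-.269,.22,90)
E
```

```text
time: 10.85
ee_pos: [0.6155, -0.034, 0.2131]
orientation: [3.137, 0.001, 1.573]
ft_force: [0.5, 0.1, 0.3]
gripper_width: 0.998
finger_force: 0.0
[291.87  215.901]
[291.042 268.479]
t 10.9 slide cm [-23.48 -14.72  -0.94] roll(+=yaw-) 0.1
```

View pics/s7.png

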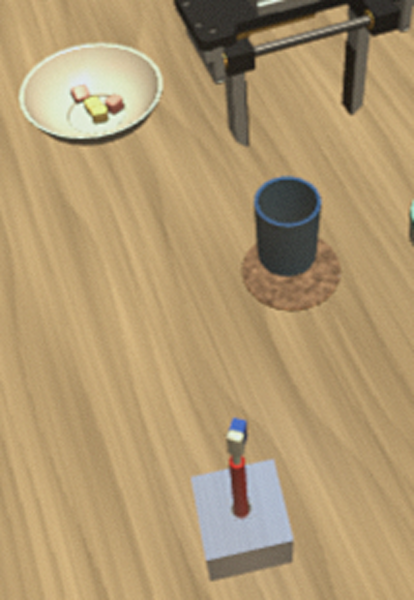

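The tumbler stands upright on the coaster: rim centre (288,203) in the crop against (292,216) expected if centred, so it sits a bit off toward +y. I'll quantify that with both cameras.

Run:
```python
from h import *
import cv2
print(w("side",150+288/2.07,100+203/2.07,.089), w("side",150+288/2.07,100+251/2.07,.004))
im=cv2.imread("pics/side0.png"); cur=vision.snapshot("side").astype(int)
m=((cur[:,:,2]-cur[:,:,0])>12).astype(np.uint8); m[:,:265]=0;m[:,310:]=0;m[:180]=0;m[240:]=0
x,y,ww,hh=cv2.boundingRect(m);print(x,y,ww,hh)
for c in([.614,-.033],[.614,-.025],[.612,-.020]):
    t=np.linspace(0,6.28,24)
    P=np.array([px("side",[c[0]+r*np.cos(k),c[1]+r*np.sin(k),h]) for r,h in((.0315,.004),(.0335,.089)) for k in t]);print(c,P.min(0),P.max(0)-P.min(0))
print(w("side",290.6,230,.004))
```

```text
[ 0.617  -0.0162] [ 0.6202 -0.0104]
273 185 32 46
[0.614, -0.033] [274.4 192. ] [33.1 49.5]
[0.614, -0.025] [273.  189.4] [32.9 49.3]
[0.612, -0.02] [271.2 188. ] [32.7 49.2]
[ 0.6136 -0.0339]
```

The estimate is y ≈ -0.014, about 18 mm off and too close to the limit. I'll turn the gripper 90° so closing centres the tumbler in y, then regrip and move it.

```bash
python3 -m inch '[{"grip":100,"slide":[1.8,0.1,0],"roll":90},{"grip":100,"slide":[1.8,0.1,0],"roll":90},{"grip":100,"slide":[1.8,0.1,0],"roll":90},{"grip":100,"slide":[1.8,0.1,0],"roll":90},{"grip":100,"slide":[1.8,0.1,0],"roll":90},{"grip":100,"slide":[1.8,0.1,0],"roll":90},{"grip":100,"slide":[1.8,0.1,0],"roll":90},{"grip":100,"slide":[1.8,0.1,0],"roll":90},{"grip":100,"slide":[1.8,0.1,0],"roll":90},{"grip":100,"slide":[1.8,0.1,0],"roll":90},{"grip":100,"slide":[1.8,0.1,0],"roll":90},{"grip":100,"slide":[1.8,0.1,0],"roll":90},{"grip":100,"slide":[1.8,0.1,0],"roll":90},{"grip":100,"slide":[1.8,0.1,0],"roll":90},{"grip":100,"slide":[1.8,0.1,0],"roll":90}]' 6
python3 - <<'E'
from h import *
import cv2
def box(im,x0,x1,y0,y1):
    im=im.astype(int);m=((im[:,:,2]-im[:,:,0])>8).astype(np.uint8);m[:,:x0]=0;m[:,x1:]=0;m[:y0]=0;m[y1:]=0
    return cv2.boundingRect(m)
cur=vision.snapshot("side");old=cv2.imread("pics/side0.png")[:,:,::-1]
print(box(cur,262,315,175,245),box(old,205,255,210,275))
def pred(c,z0):
    t=np.linspace(0,6.28,24)
    P=np.array([px("side",[c[0]+r*np.cos(k),c[1]+r*np.sin(k),z0+h]) for r,h in((.0315,0),(.0335,.085)) for k in t]);return P.min(0),P.max(0)-P.min(0)
print(pred([.478,-.044],0)); print(pred([.614,-.014],.004))
E
```

```text
time: 12.2
ee_pos: [0.6151, -0.0158, 0.2087]
orientation: [-3.141, 0.003, 0.005]
ft_force: [0.4, -0.4, -0.2]
gripper_width: 0.997
finger_force: 0.0
(273, 185, 32, 46) (211, 217, 34, 28)
(array([211.5, 216.8]), array([36.4, 50.9]))
(array([271. , 185.8]), array([32.6, 49. ]))
```

```bash
python3 -m inch '[{"grip":100,"slide":[0.2,0,3],"roll":0},{"grip":100,"slide":[0.2,0,6],"roll":0},{"grip":100,"slide":[0.2,0,9],"roll":0},{"grip":100,"slide":[0.2,0,12],"roll":0},{"grip":100,"slide":[0.2,0,13.3],"roll":0},{"grip":100,"slide":[0.2,0,13.3],"roll":0},{"grip":50,"slide":[0.2,0,13.3],"roll":0},{"grip":50,"slide":[0.2,0,13.3],"roll":0},{"grip":50,"slide":[0.2,0,13.3],"roll":0},{"grip":50,"slide":[0.2,0,13.3],"roll":0},{"grip":50,"slide":[0.2,0,13.3],"roll":0},{"grip":50,"slide":[0.2,0,13.3],"roll":0},{"grip":50,"slide":[0.2,0,13.3],"roll":0},{"grip":50,"slide":[0.2,0,13.3],"roll":0}]' 12
python3 -m inch '[{"grip":50,"slide":[0,0,-0.3],"roll":0},{"grip":50,"slide":[0,0.3,-0.6],"roll":0},{"grip":50,"slide":[-0.1,0.9,-0.6],"roll":0},{"grip":50,"slide":[-0.3,1.5,-0.6],"roll":0},{"grip":50,"slide":[-0.3,1.75,-0.6],"roll":0},{"grip":50,"slide":[-0.3,1.75,-0.6],"roll":0},{"grip":50,"slide":[-0.3,1.75,-0.3],"roll":0},{"grip":50,"slide":[-0.3,1.75,0],"roll":0},{"grip":50,"slide":[-0.3,1.75,0.1],"roll":0},{"grip":50,"slide":[-0.3,1.75,0.1],"roll":0}]' 12
python3 -m inch '[{"grip":72,"slide":[0,0,0],"roll":0},{"grip":80,"slide":[0,0,0],"roll":0},{"grip":100,"slide":[0,0,0],"roll":0},{"grip":100,"slide":[0,0,0],"roll":0},{"grip":100,"slide":[0,0,0],"roll":0},{"grip":100,"slide":[0,0,0],"roll":0},{"grip":100,"slide":[0,0,-3],"roll":0},{"grip":100,"slide":[0,0,-6],"roll":0},{"grip":100,"slide":[0,0,-9],"roll":0},{"grip":100,"slide":[0,0,-12],"roll":0},{"grip":100,"slide":[0,0,-14],"roll":0},{"grip":100,"slide":[0,0,-15],"roll":0},{"grip":100,"slide":[0,0,-15],"roll":0}]' 12
python3 - <<'E'
from h import *
import cv2
delta(.468,-.269,.24,0)
im=vision.snapshot("side").astype(int);m=((im[:,:,2]-im[:,:,0])>8).astype(np.uint8);m[:,:262]=0;m[:,315:]=0;m[:180]=0;m[250:]=0
print(cv2.boundingRect(m))
E
```

```text
time: 13.42
ee_pos: [0.6183, -0.0156, 0.0788]
orientation: [-3.141, -0.002, 0.002]
ft_force: [0.8, 2.6, 7.3]
gripper_width: 0.717
finger_force: 12.0
time: 14.25
ee_pos: [0.6155, -0.0324, 0.0777]
orientation: [-3.141, -0.003, 0.002]
ft_force: [-1.5, 5.7, 11.0]
gripper_width: 0.718
finger_force: 12.0
time: 15.33
ee_pos: [0.6152, -0.0335, 0.2284]
orientation: [3.141, -0.003, 0.002]
ft_force: [-0.5, -0.5, -0.8]
gripper_width: 0.997
finger_force: 0.0
t 15.33 slide cm [-14.76  23.52  -1.16] roll(+=yaw-) 0.1
(275, 192, 32, 47)
```

The tumbler is now at about (0.614,-0.033): its silhouette box starts at (275,192) against the (274,192) predicted for a centred position. Next is the toothbrush.

```bash
python3 -m inch '[{"grip":100,"slide":[-3,5,-1],"roll":0},{"grip":100,"slide":[-14.6,23.5,-1],"roll":0},{"grip":100,"slide":[-14.6,23.5,-1],"roll":0},{"grip":100,"slide":[-14.6,23.5,-1],"roll":0},{"grip":100,"slide":[-14.6,23.5,-1],"roll":0},{"grip":100,"slide":[-14.6,23.5,-1],"roll":0},{"grip":100,"slide":[-14.6,23.5,-1],"roll":0},{"grip":100,"slide":[-14.6,23.5,-1],"roll":0},{"grip":100,"slide":[-14.6,23.5,-1],"roll":0},{"grip":100,"slide":[-14.6,23.5,2],"roll":0},{"grip":100,"slide":[-14.6,23.5,4],"roll":0},{"grip":100,"slide":[-14.6,23.5,4],"roll":0}]' 20
python3 - <<'E'
from h import *
import cv2
delta(.469,-.268,.103,0)
print(w("side",266.4,348.3,.05))
im=vision.snapshot("side");cv2.imwrite("pics/s8.png",cv2.resize(im[230:390,180:360,::-1],(675,600),interpolation=2))
E
```

```text
time: 16.38
ee_pos: [0.468, -0.2665, 0.1815]
orientation: [-3.137, 0.006, 0.003]
ft_force: [0.3, -0.7, -1.3]
gripper_width: 1.004
finger_force: 0.0
t 16.38 slide cm [0.1  0.15 7.85] roll(+=yaw-) 0.2
[ 0.4653 -0.2758]
```

View pics/s8.png

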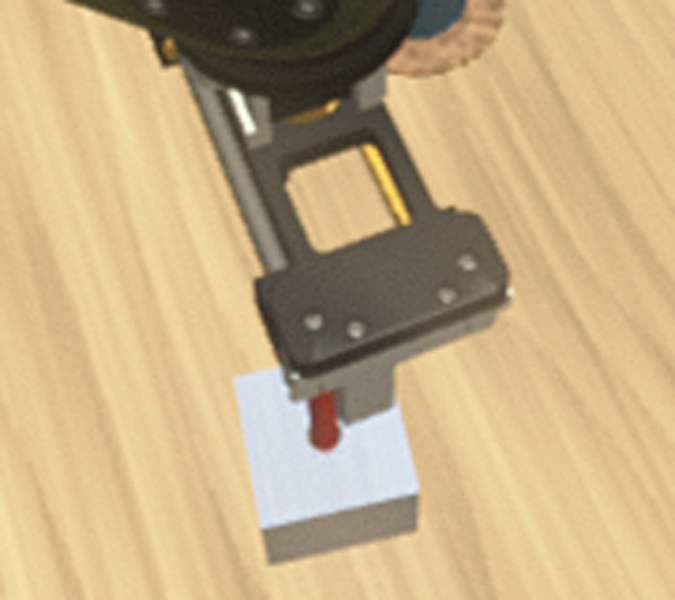

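The open fingers straddle the brush; the handle enters the hole at crop (322,437), giving roughly (0.466,-0.270). I'll descend, grip firmly and pull straight up.

```bash
python3 -m inch '[{"grip":100,"slide":[-0.1,0.3,3],"roll":0},{"grip":100,"slide":[-0.1,0.3,6],"roll":0},{"grip":100,"slide":[-0.1,0.3,7.7],"roll":0},{"grip":100,"slide":[-0.1,0.3,7.7],"roll":0},{"grip":0,"slide":[-0.1,0.3,7.7],"roll":0},{"grip":0,"slide":[-0.1,0.3,7.7],"roll":0},{"grip":0,"slide":[-0.1,0.3,7.7],"roll":0},{"grip":0,"slide":[-0.1,0.3,7.7],"roll":0},{"grip":0,"slide":[-0.1,0.3,7.7],"roll":0},{"grip":0,"slide":[-0.1,0.3,7.7],"roll":0},{"grip":0,"slide":[-0.1,0.3,7.7],"roll":0},{"grip":0,"slide":[-0.1,0.3,7.7],"roll":0},{"grip":0,"slide":[-0.1,0.3,7.7],"roll":0},{"grip":0,"slide":[-0.1,0.3,7.7],"roll":0},{"grip":0,"slide":[-0.1,0.3,7.7],"roll":0},{"grip":0,"slide":[-0.1,0.3,7.7],"roll":0}]' 20
python3 -m inch '[{"grip":0,"slide":[0,0,-1],"roll":0},{"grip":0,"slide":[0,0,-3],"roll":0},{"grip":0,"slide":[0,0,-5],"roll":0},{"grip":0,"slide":[0,0,-7],"roll":0},{"grip":0,"slide":[0,0,-9],"roll":0},{"grip":0,"slide":[0,0,-11],"roll":0},{"grip":0,"slide":[0,0,-13],"roll":0},{"grip":0,"slide":[0,0,-13],"roll":0},{"grip":0,"slide":[0,0,-13],"roll":0}]' 20
python3 - <<'E'
from h import *
delta(.614,-.033,.235,0)
E
```

```text
time: 17.77
ee_pos: [0.468, -0.2716, 0.1094]
orientation: [-3.141, 0.0, 0.002]
ft_force: [-0.1, 1.0, 0.4]
gripper_width: 0.197
finger_force: 20.0
time: 18.52
ee_pos: [0.4682, -0.2718, 0.2405]
orientation: [3.14, -0.002, 0.002]
ft_force: [0.2, 0.9, -1.0]
gripper_width: 0.197
finger_force: 20.0
t 18.52 slide cm [ 14.62 -23.85   0.55] roll(+=yaw-) 0.1
```

The opening of 18.5 mm is wider than the 12 mm handle, so I'm taking a look.

Run:
```python
from h import *
import cv2
im=vision.snapshot("side");b=vision.snapshot("top")
cv2.imwrite("pics/s9.png",np.hstack([cv2.resize(im[180:390,180:360,::-1],(480,560),interpolation=2),cv2.resize(b[210:320,370:430,::-1],(305,560),interpolation=2)]))
```

```text
(no output)
```

View pics/s9.png

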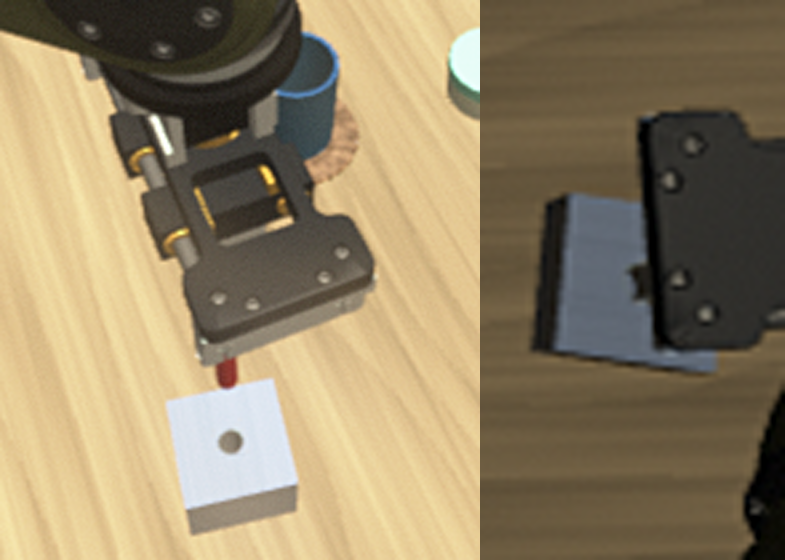

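The brush is out of the hole and held, with its foot at crop (228,382). I'll check where the foot is relative to the TCP.

Run:
```python
from h import *
u,v=180+228/2.667,180+381/2.667
print(u,v)
for y in(-.29,-.28,-.2718,-.262,-.255): print(y,px("side",[.468,y,.141]),px("side",[.46,y,.141]))
print(w("side",u,v,.141),w("side",u,v,.15), w("side",180+230.5/2.667,180+441/2.667,.05))
```

```text
265.48931383577053 322.8571428571429
-0.29 [269.5 332.5] [264.4 334.5]
-0.28 [267.  326.6] [262.  328.6]
-0.2718 [265.  321.8] [260.1 323.7]
-0.262 [262.7 316.2] [257.8 318.1]
-0.255 [261.1 312.3] [256.2 314.1]
[ 0.468  -0.2736] [ 0.4668 -0.2776] [ 0.4672 -0.2712]
```

The foot is essentially under the TCP, at (0.468,-0.274), so the brush is vertical. I'm carrying it over the tumbler and inserting it.

```bash
python3 -m inch '[{"grip":0,"slide":[1,-2,0],"roll":0},{"grip":0,"slide":[3,-5,0],"roll":0},{"grip":0,"slide":[5,-8,0],"roll":0},{"grip":0,"slide":[7,-11,0],"roll":0},{"grip":0,"slide":[9,-14.5,0],"roll":0},{"grip":0,"slide":[11,-18,0],"roll":0},{"grip":0,"slide":[13,-21.5,0],"roll":0},{"grip":0,"slide":[14.2,-23.5,0],"roll":0},{"grip":0,"slide":[14.6,-24,0],"roll":0},{"grip":0,"slide":[14.6,-24,0],"roll":0},{"grip":0,"slide":[14.6,-24,0],"roll":0},{"grip":0,"slide":[14.6,-24,2],"roll":0},{"grip":0,"slide":[14.6,-24,4],"roll":0}]' 20
python3 -m inch '[{"grip":0,"slide":[0,0,2],"roll":0},{"grip":0,"slide":[0,0,4],"roll":0},{"grip":0,"slide":[0,0,6],"roll":0},{"grip":0,"slide":[0,0,7.5],"roll":0},{"grip":0,"slide":[0,0,8.5],"roll":0},{"grip":0,"slide":[0,0,8.6],"roll":0},{"grip":0,"slide":[0,0,8.6],"roll":0},{"grip":0,"slide":[0,0,8.6],"roll":0}]' 20
```

```text
time: 19.7
ee_pos: [0.6134, -0.0331, 0.1998]
orientation: [3.141, -0.002, 0.0]
ft_force: [1.6, -0.2, 0.0]
gripper_width: 0.194
finger_force: 20.0
time: 20.37
ee_pos: [0.6139, -0.032, 0.1146]
orientation: [3.141, -0.001, 0.001]
ft_force: [-0.3, -0.1, -0.1]
gripper_width: 0.196
finger_force: 20.0
```

```bash
python3 -m inch '[{"grip":0,"slide":[0,0,0.4],"roll":0},{"grip":0,"slide":[0,0,0.4],"roll":0},{"grip":40,"slide":[0,0,0.4],"roll":0},{"grip":100,"slide":[0,0,0.4],"roll":0},{"grip":100,"slide":[0,0,0.4],"roll":0},{"grip":100,"slide":[0,0,-3.5],"roll":0},{"grip":100,"slide":[0,0,-7.5],"roll":0},{"grip":100,"slide":[0,0,-11],"roll":0},{"grip":100,"slide":[0,0,-15],"roll":0},{"grip":100,"slide":[0,0,-18],"roll":0},{"grip":100,"slide":[0,0,-18],"roll":0},{"grip":100,"slide":[0,0,-18],"roll":0},{"grip":100,"slide":[-8,0,-18],"roll":0},{"grip":100,"slide":[-12,0,-18],"roll":0},{"grip":100,"slide":[-16,0,-18],"roll":0},{"grip":100,"slide":[-16,0,-18],"roll":0},{"grip":100,"slide":[-16,0,-18],"roll":0},{"grip":100,"slide":[-16,0,-18],"roll":0}]' 20
python3 - <<'E'
from h import *
import cv2
im=vision.snapshot("side")
cv2.imwrite("pics/s10.png",cv2.resize(im[100:300,130:400,::-1],(800,592),interpolation=2))
E
```

```text
time: 21.87
ee_pos: [0.4526, -0.0316, 0.293]
orientation: [-3.142, 0.0, 0.002]
ft_force: [0.7, 0.3, -0.1]
gripper_width: 1.002
finger_force: 0.0
```

View pics/s10.png

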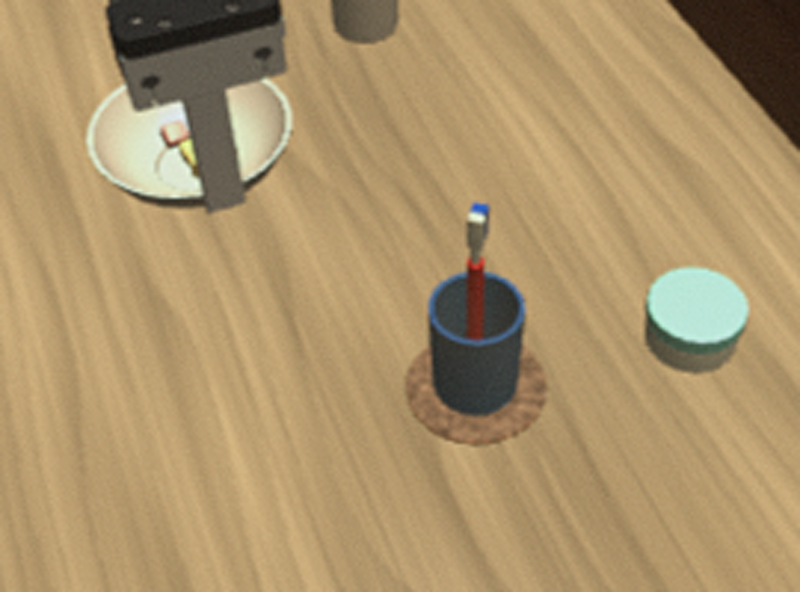

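The brush stands head-up in the tumbler (head at (478,215)), the tumbler is on the coaster, and nothing touches the robot. I'll let it settle, then hand in.

```bash
python3 -m inch '[{"grip":100,"slide":[0,0,0],"roll":0},{"grip":100,"slide":[0,0,0],"roll":0},{"grip":100,"slide":[0,0,0],"roll":0},{"grip":100,"slide":[0,0,0],"roll":0},{"grip":100,"slide":[0,0,0],"roll":0},{"grip":100,"slide":[0,0,0],"roll":0},{"grip":100,"slide":[0,0,0],"roll":0},{"grip":100,"slide":[0,0,0],"roll":0},{"grip":100,"slide":[0,0,0],"roll":0},{"grip":100,"slide":[0,0,0],"roll":0},{"grip":100,"slide":[0,0,0],"roll":0},{"grip":100,"slide":[0,0,0],"roll":0}]' >/dev/null
python3 - <<'E'
from h import *
from rig import job
import cv2
o=cv2.imread("pics/s10.png"); n=cv2.resize(vision.snapshot("side")[100:300,130:400,::-1],(800,592),interpolation=2)
d=cv2.absdiff(o,n).max(2)[180:450,380:570];print(d.mean(),np.percentile(d,99))
if np.percentile(d,99)<40: print(job.sign_off())
E
```

```text
2.9074074074074074 9.0
the job is handed in; nothing more can be done
None
```

The job is handed in, no verdict returned: soaps in the bowl (all four seen before the tumbler moved on, bowl partly hidden in the last picture), the tumbler upright on the coaster after one re-centring, and the toothbrush head-up in it, at about 23 s of the allowed 72 s.

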